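Clamp a ball bearing in the bench press with its spoked wheel

TASK

Lay the small ball bearing flat on the bed of the bench press, between the sliding jaw and the V-shaped anvil, and let go of it. Then wind the spoked wheel clockwise, pushing one spoke after another across its open front, until the jaw has driven the bearing home into the V and the wheel turns noticeably stiff: snug, but do not force it. Leave the bearing clamped, and leave the other things on the bench alone.

Things in the scene. Friction and masses are not known exactly. Their poses are not given: they have to be found in the camera images.
- press: bench press bolted down: grey base 120 x 365 x 12 mm, long side along its own y. Origin on the bench under the base; z up; x points away from the robot at yaw 0. Wheel at y = -110 mm, V anvil at y = +120 mm, both at x = 0; the jaw slides along +y. Grey housing below the wheel 84 x 90 mm, top at 70 mm. More than 30 N of the fingers on any part of it harms it
- guard_edge (a point): middle of the straight front edge of the fixed green sheet guard, at its top, 120 mm above the bench; axes as press. The guard roofs the wheel's rear half from here 118 mm towards +x and 120 mm to either side in y, so a finger can sweep only the open front half. A fixed round cap, 68 mm across, 113 to 129 mm above the bench, covers the hub
- wheel_axis (a point): point on the upright axis of the spoked wheel, at mid-height of the spokes, 95 mm above the bench; axes as press. Wheel: hub 54 mm across, four level round steel spokes 12 mm thick at right angles, each ending in a black ball 22 mm across whose centre is 95 mm from the axis. Push a spoke with the closed fingertips about 80 mm from the axis
- wheel (a joint): turn in rad, growing clockwise from above; closes the jaw 9 mm per rad and stays where left. Spoke k (0-3) points 45 + 90k degrees minus this, anticlockwise from the press's x. Starts at 0 to 0.7; seated bearing met at 3.1 to 3.8. Push 80 mm from the axis: about 4 N running free; then rising steeply: 8 N puts 30 N on the bearing (the least), 11-13 N is snug, 21 N gives 150 N, which marks it
- jaw: steel jaw on the ram, moved only by the wheel; not to be pushed by hand (10 N at most). It carries a flat pad, 56 mm wide and 23 mm high, on a setting screw: the pad's face stands 0 to 6 mm ahead of this origin, differently each time and not measured, so find contact by feel. Origin on the bed's level, 16 mm above the bench; its +y looks to the anvil; 60 mm from seat at wheel reading 0
- seat (a point): where the centre of the bearing's underside lies when home in the V anvil: on the steel bed (84 mm wide), 16 mm above the bench; axes as press. The V opens to -y, walls 22 mm high, 120 degrees between them, ending 12 mm beyond this point in y, 31 mm to either side. The bearing may be laid up to 20 mm before the seat, clear of the jaw; the jaw pushes it home, the V centres it
- bearing: the small steel ball bearing, 52 mm across, 15 mm high, about 0.12 kg, lying flat on the left of the bench; origin at the centre of its underside, z along its axis
- large_bearing: a larger ball bearing, 72 mm across, 18 mm high, lying flat; not to be used; origin at the centre of its underside
- v_block: bystander: steel V block 60 x 50 x 34 mm; origin at its underside
- rivet_tin: bystander: round blue tin, 61 mm across, 37 mm high; origin at its underside
- marker: bystander: red and white marker pen, 127 mm long, lying
- bolt_b: bystander: steel bolt, 52 mm long, lying
- spline_shaft: bystander: dark splined shaft, 37 mm across, 136 mm high, standing

How it is judged:
By the outcome, as a careful person would: the job done as asked, in the order asked, and still so for the second after the job is handed in, with the robot touching nothing.
It also fails if it takes over 72 s, if anything falls off the work surface, if the arm or the gripper's body presses on something with over 40 N, if the wrist force passes 120 N, or if a joint passes its speed limit or range.

ROBOT

A 6-joint arm with a two-finger parallel gripper is mounted at the origin on a cart in front of the work surface, level with it; the furniture and walls round the work are solid. World frame = base frame: x ahead of the robot, y to its left, z up, the work surface at z = 0. Lengths are in m, angles in rad, forces in N, time in s.
With the tool pointing down it reaches from about 0.375 to 0.925 m from the base axis. Payload 5.7 kg.
Tool frame: the origin (TCP) lies midway between the tips of the shut fingers; the grasp point (between the pads) lies 19 mm behind it (manip.pinch_z is the y of the grasp point in the tool frame, in m); y points along the fingers, z is the direction in which the jaws open and shut, and the axes are right-handed (so a half turn about y gives the same grasp; the last joint's range is limited). The gripper opens to 88 mm and grips with 3 to 60 N. Pads are 20 mm wide; open, the fingers measure 115 mm over their backs; the gripper's body (75 mm by 178 mm) begins 61 mm behind the grasp point.
Start: joints at [-1.317, 0.359, 1.51, -0, 1.272, -0.115], TCP at [0.216, -0.56, 0.223] pointing down, gripper open.
Joint ranges: [-2.97, 2.97], [-1.01, 2.36], [0.21, 2.38], [-0.96, 4.11], [0.2, 2.71], [-2.98, 2.98]. Speed limits (rad/s): [2.39, 2.39, 3.14, 3.14, 3.14, 3.14].

INTERFACE

Orientations are given as a unit quaternion [w, x, y, z].
In Python, from workcell import manip gives the robot as it stands. The module is installed in compiled form; this text tells all that it offers.
- The arm moves only by the tool apply_moves, never from a script. Its argument "deltas" is a list of rows, each a list of 3 entries, a list of its own where there are three numbers: the finger opening in mm, from 0 to 87.8, then the shift along the tool's x, y, z in units of 30 mm (1.0 is 30 mm), then the turn about the tool's y in degrees. A call has 1 to 20 rows; each row is the pose to reach, as a shift and turn from the pose measured when the call began, along the tool's axes at that moment; what a row does not reach only later rows make up. A row lasts 1/8 s, in which the tool goes at most 62.5 mm and 10.7 degrees, less where a joint would pass 70% of its speed; a pose out of reach is approached as far as the arm can. A call with a gripper value outside its range is refused whole. The fingers move at their own pace and stop on an object; "grip_force" is the grip in N (left out, the last holds). Time passes only in rows, so rows that repeat a pose let the fingers close. It gives the time, the measured TCP pose, the force and the opening at its end, in the units of the state.
- manip.get_obs(): the state, without advancing time (a new reading comes with each control period).
- manip.capture(name): name is "scene" or "top" or "wrist"; returns the picture (400x640x3 uint8, red, green, blue); there is no depth.
- manip.camera_params(name): a dict with "mtx" (3x3 intrinsics, pixels), "xyz" and "rotation" of the camera in the world. Camera axes: x right, y down, z forward; pixel columns grow to the right and rows downward; lengths in m; the calibration is good to about 2 mm. The wrist camera is an equidistant fisheye: a pixel r from the principal point sees the ray r / f radians off the axis. A picture is of the moment at which its call begins: read the wrist's pose just before it. camera_params takes no time and is no camera call; for the wrist camera it gives the pose at the moment of the call.
- manip.finish_job(): hands the job in, once; it reports no verdict.
The state is a dict: "t": time; "joint_pos": joint angles; "dq": joint speeds; "joint_torque": joint torques, N m; "tool_pos": TCP position; "ee_rot": TCP orientation; "contact_force": force on the tool from outside, world axes, zero at the start; "moment": the same for the moment, N m; "grip_width": finger opening in m.
Only numpy, scipy, OpenCV 4.12 (cv2) and the standard library are available. Lean on these libraries where they do the work, as an engineer would, in place of code of your own. Each camera call takes 0.05 s, during which the arm holds its last target.

## Working session

There is one attempt and no reset: what is moved stays moved. The work goes in short steps, Python scripts to look and compute and a tool call to move; the robot and the scene stay as the last step left them, time stands still between calls to the robot, and variables do not carry over. Pictures are saved under pics/ and viewed, and the job is handed in when it is done.

Besides the shell and the picture viewer there is one more tool, called after ">>>" as a command line: name --argument value ..., lists and objects as JSON in quotes. apply_moves: Moves the arm, as the interface text tells. Its arguments: {"type":"object","properties":{"deltas":{"type":"array"},"grip_force":{"type":"number"}},"required":["deltas"]}

```bash
mkdir -p pics; ls; python3 - <<'E'
from workcell import manip
import cv2
o=manip.get_obs();print(o['t'],o['tool_pos'],o['ee_rot'],o['grip_width'],manip.pinch_z)
for n in ['scene','top']:
    p=manip.camera_params(n);print(n,p)
    cv2.imwrite(f'pics/{n}0.png',manip.capture(n)[:,:,::-1])
E
```

```text
pics
0.0 [ 0.21611118 -0.55900777  0.22183274] [ 0.12961381 -0.12970785  0.69574844 -0.69448559] 0.08797520322019078 -0.0187
scene {'mtx': array([[372.27996835,   0.        , 316.7694926 ],
       [  0.        , 372.27996835, 201.12656419],
       [  0.        ,   0.        ,   1.        ]]), 'xyz': array([-0.09542142,  0.60030832,  0.97287473]), 'rotation': array([ 0.15179445, -0.3825288 ,  0.84900687, -0.33138724])}
top {'mtx': array([[519.87214999,   0.        , 319.0542134 ],
       [  0.        , 519.87214999, 201.03607916],
       [  0.        ,   0.        ,   1.        ]]), 'xyz': array([-0.24458212,  0.33786188,  1.63212361]), 'rotation': array([ 0.1361108 , -0.54461721,  0.80514293, -0.19133949])}
```

View pics/scene0.png

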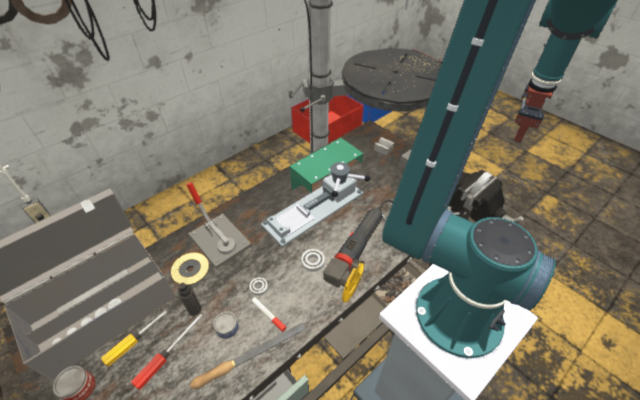

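View pics/top0.png

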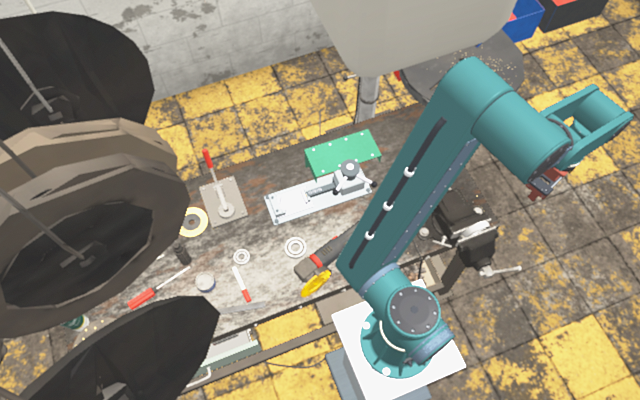

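The bench shows the press (scene ~310,200), the small bearing (~259,285) and the large one (~313,260). I'll enlarge these next.

```bash
cat > h.py <<'E'
import numpy as np, cv2
from scipy.spatial.transform import Rotation as R
def q(w): w=np.asarray(w); return R.from_quat([w[1],w[2],w[3],w[0]])
from workcell import manip
def ray(name,u,v,p=None):
    p=p or manip.camera_params(name); K=p['mtx']
    a=np.array([(u-K[0,2])/K[0,0],(v-K[1,2])/K[1,1],1.])
    if name=='wrist':
        r=np.hypot(a[0],a[1]); d=np.array([a[0]/r*np.sin(r),a[1]/r*np.sin(r),np.cos(r)]) if r>1e-9 else np.array([0,0,1.])
    else: d=a/np.linalg.norm(a)
    return np.array(p['xyz']),q(p['rotation']).apply(d)
def atz(name,u,v,z,p=None):
    o,d=ray(name,u,v,p); return o+d*(z-o[2])/d[2]
def proj(name,X,p=None):
    p=p or manip.camera_params(name);K=p['mtx']
    c=q(p['rotation']).inv().apply(np.atleast_2d(X)-p['xyz'])
    if name=='wrist':
        r=np.hypot(c[:,0],c[:,1]);th=np.arctan2(r,c[:,2]);s=th/np.maximum(r,1e-9);a=c[:,:2]*s[:,None]
    else: a=c[:,:2]/c[:,2:]
    return a@np.diag([K[0,0],K[1,1]])+[K[0,2],K[1,2]]
def crop(src,dst,x0,y0,w,h,s):
    im=cv2.imread(src)[y0:y0+h,x0:x0+w]
    im=cv2.resize(im,None,fx=s,fy=s,interpolation=cv2.INTER_CUBIC)
    st=20
    for x in range((x0//st+1)*st,x0+w,st): cv2.putText(im,str(x),((x-x0)*s,10),0,.35,(0,0,255),1);cv2.line(im,((x-x0)*s,12),((x-x0)*s,18),(0,0,255),1)
    for y in range((y0//st+1)*st,y0+h,st): cv2.putText(im,str(y),(0,(y-y0)*s+4),0,.35,(0,0,255),1);cv2.line(im,(24,(y-y0)*s),(30,(y-y0)*s),(0,0,255),1)
    cv2.imwrite(dst,im)
E
python3 - <<'E'
from h import *
crop('pics/scene0.png','pics/scene0c.png',240,135,140,120,5)
crop('pics/top0.png','pics/top0c.png',220,125,170,140,4)
print(atz('scene',259,285,.0075),atz('top',241.5,256.5,.0075))
E
```

```text
[0.4383746  0.36044285 0.0075    ] [0.43998043 0.36271537 0.0075    ]
```

View pics/scene0c.png

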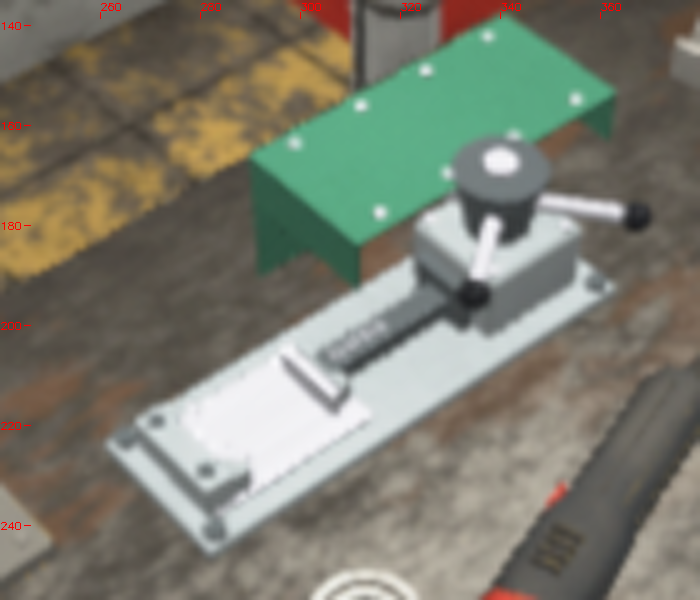

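View pics/top0c.png

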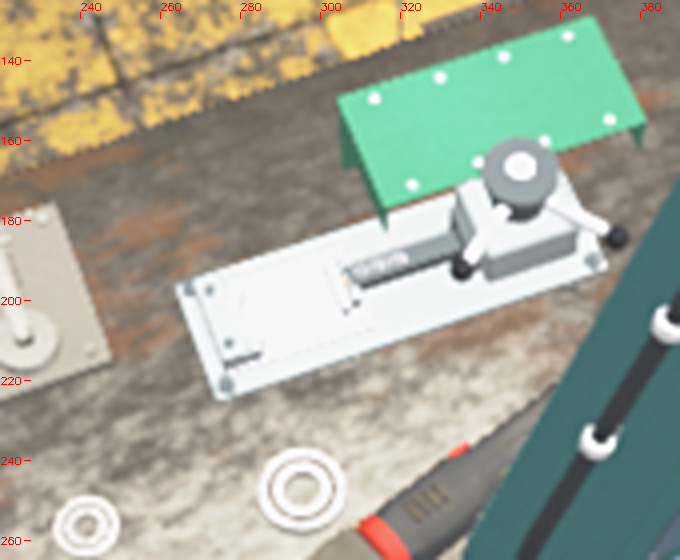

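Both crops show clear corners of the press base, guard, cap and two front balls. I'll fit the press pose to them.

```bash
cat > fit.py <<'E'
from h import *
from scipy.optimize import least_squares
P={n:manip.camera_params(n) for n in ['scene','top']}
obs={'scene':dict(b1=(260.5,224),b2=(281.5,245.8),b3=(363,192.5),g1=(311.8,183.8),g2=(290,166.2),g3=(340.6,137),g4=(363.4,153.4),cap=(340,167),k0=(334.7,193.7),k1=(367.2,178)),
'top':dict(b1=(263.8,196.3),b2=(275,225),b3=(371.7,192),g1=(316.2,177),g2=(304.3,149.2),g3=(368,128.8),g4=(381.5,155.5),cap=(349.8,166),k0=(335.5,192.3),k1=(374.3,184.3))}
def pts(v):
    x,y,a,xg,th=v
    L=dict(b1=(.06,.1825,.012),b2=(-.06,.1825,.012),b3=(-.06,-.1825,.012),
    g1=(xg,.01,.12),g2=(xg+.118,.01,.12),g3=(xg+.118,-.23,.12),g4=(xg,-.23,.12),cap=(0,-.11,.129))
    # front spokes: angles pi-ish +-: spoke k at 45+90k-th ; k=1 ->135,k=2->225
    for n,k in (('k0',1),('k1',2)):
        t=np.radians(45+90*k)-th; L[n]=(.095*np.cos(t),-.11+.095*np.sin(t),.095)
    c,s=np.cos(a),np.sin(a)
    return {k:np.array([x+c*p[0]-s*p[1],y+s*p[0]+c*p[1],p[2]]) for k,p in L.items()}
def res(v,cams):
    d=pts(v);r=[]
    for n in cams:
        for k in obs[n]: r+=list(proj(n,d[k],P[n])[0]-obs[n][k])
    return np.array(r)
for cams in (['scene'],['top'],['scene','top']):
    s=least_squares(res,[.65,.15,0,0,.3],args=(cams,),loss='soft_l1');print(cams,s.x.round(4),s.cost)
    if len(cams)==2:
        print(s.fun.reshape(-1,2).round(1).tolist());print({k:v.round(3).tolist() for k,v in pts(s.x).items()})
E
python3 fit.py
```

```text
['scene'] [ 0.56    0.0377 -0.0212  0.0052  0.1016] 5.272910444742321
['top'] [ 0.5619  0.0344 -0.022   0.0077  0.1102] 3.7908292474922582
['scene', 'top'] [ 0.5613  0.0356 -0.0226  0.0067  0.1054] 10.733787280492226
[[1.0, -2.1], [1.4, -1.7], [1.4, -1.6], [-0.9, 0.2], [-1.0, -0.7], [0.1, 0.4], [-0.1, -0.3], [-0.4, -0.1], [0.2, 0.2], [-0.4, -0.2], [0.9, -0.6], [0.3, -0.3], [1.8, -0.5], [-0.9, 0.7], [-0.8, 0.7], [-0.2, 0.6], [-0.3, 0.6], [-0.3, 1.0], [-0.3, 1.0], [-0.6, 0.1]]
{'b1': [0.625, 0.217, 0.012], 'b2': [0.505, 0.219, 0.012], 'b3': [0.497, -0.146, 0.012], 'g1': [0.568, 0.045, 0.12], 'g2': [0.686, 0.043, 0.12], 'g3': [0.681, -0.197, 0.12], 'g4': [0.563, -0.195, 0.12], 'cap': [0.559, -0.074, 0.129], 'k0': [0.501, 0.001, 0.095], 'k1': [0.484, -0.132, 0.095]}
```

```bash
python3 - <<'E'
from h import *
o=manip.get_obs();print(q(o['ee_rot']).as_matrix().round(4),o['tool_pos'])
p=manip.camera_params('wrist');print(p)
cv2.imwrite('pics/wrist0.png',manip.capture('wrist')[:,:,::-1])
crop('pics/scene0.png','pics/scene0d.png',170,230,170,120,4)
E
```

```text
[[-9.328e-01 -4.000e-04  3.605e-01]
 [-3.605e-01  1.600e-03 -9.328e-01]
 [-2.000e-04 -1.000e+00 -1.700e-03]] [ 0.21612076 -0.55903671  0.22189767]
{'mtx': array([[309.70691629,   0.        , 323.5958859 ],
       [  0.        , 309.70691629, 198.65431538],
       [  0.        ,   0.        ,   1.        ]]), 'xyz': array([ 0.29038213, -0.53109322,  0.38380683]), 'rotation': array([ 0.11870327,  0.81646842, -0.55902288, -0.08235452])}
```

View pics/wrist0.png

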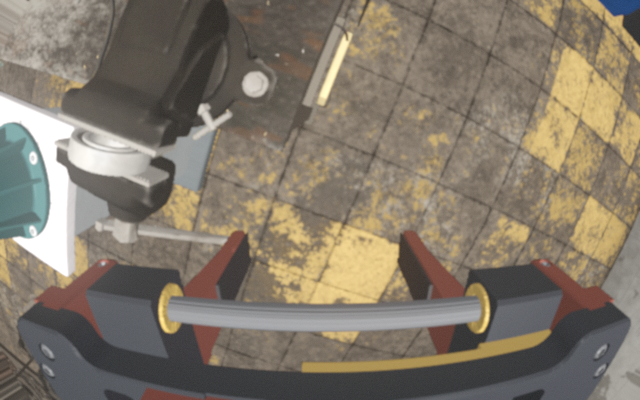

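View pics/scene0d.png

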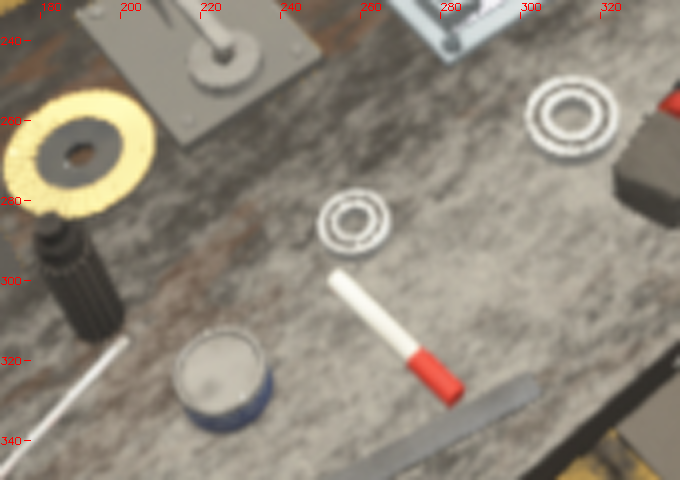

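The wrist view shows the vise nearby, so I'll raise first, then travel to a viewing pose between the bearing and the press.

>>> apply_moves --deltas '[[87.8,[0,-2,0],0],[87.8,[0,-4,0],0],[87.8,[0,-4.6,0],0],[87.8,[-2,-4.6,-0.75],0],[87.8,[-4,-4.6,-1.5],0],[87.8,[-6,-4.6,-2.25],-6],[87.8,[-8,-4.6,-3],-12],[87.8,[-9.8,-4.6,-3.7],-18],[87.8,[-10.5,-4.4,-5.3],-24],[87.8,[-11.2,-4.2,-7],-30],[87.8,[-12,-4,-8.8],-36],[87.8,[-12.7,-4,-10.4],-42],[87.8,[-13.4,-4,-12],-48],[87.8,[-14.2,-4,-13.6],-54],[87.8,[-15,-4,-15.2],-60],[87.8,[-15.7,-3.8,-16.8],-66],[87.8,[-16.5,-3.5,-18.4],-67.6],[87.8,[-17.2,-3.3,-20],-67.6],[87.8,[-17.9,-3.3,-22],-67.6],[87.8,[-17.9,-3.3,-22],-67.6]]'

```text
t: 2.65
tool_pos: [0.4783, 0.2536, 0.3214]
ee_rot: [0.496, -0.496, 0.505, -0.503]
contact_force: [0.0, -0.6, -0.1]
grip_width: 0.0876
```

```bash
python3 - <<'E'
from h import *
o=manip.get_obs();print(o['t'],q(o['ee_rot']).as_matrix().round(4),o['tool_pos'],o['joint_pos'].round(2),o['contact_force'])
import pickle
p=manip.camera_params('wrist');pickle.dump(p,open('w1.pkl','wb'));print(p)
cv2.imwrite('pics/wrist1.png',manip.capture('wrist')[:,:,::-1])
E
```

```text
2.65 [[-0.0169 -0.0014  0.9999]
 [-0.9999  0.0023 -0.0169]
 [-0.0023 -1.     -0.0015]] [0.47829266 0.25359918 0.32140761] [0.36 0.2  1.49 0.   1.45 0.37] [ 0.00625455 -0.62605114 -0.12784057]
{'mtx': array([[309.70691629,   0.        , 323.5958859 ],
       [  0.        , 309.70691629, 198.65431538],
       [  0.        ,   0.        ,   1.        ]]), 'xyz': array([0.48062352, 0.33179415, 0.48349125]), 'rotation': array([ 0.14343334,  0.98962789, -0.00777897, -0.00173345])}
```

View pics/wrist1.png

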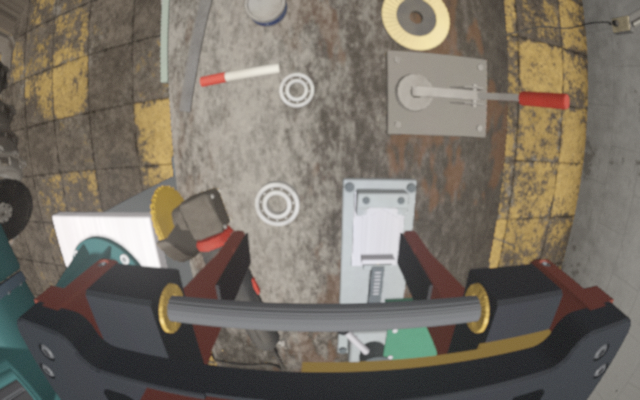

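```bash
python3 - <<'E'
from h import *
import pickle
p=pickle.load(open('w1.pkl','rb'))
crop('pics/wrist1.png','pics/wrist1c.png',260,60,160,120,5)
crop('pics/wrist1.png','pics/wrist1d.png',330,170,100,110,6)
print(atz('wrist',296,90,.015,p), atz('wrist',278,205,.018,p))
x,y,a=.5613,.0356,-.0226
for l in [(.06,.1825,.012),(-.06,.1825,.012),(.031,.125,.038),(0,.1,.016)]:
    c,s=np.cos(a),np.sin(a);print(l,proj('wrist',[x+c*l[0]-s*l[1],y+s*l[0]+c*l[1],l[2]],p))
E
```

```text
[0.43946044 0.36241393 0.015     ] [0.4052566  0.18459682 0.018     ]
(0.06, 0.1825, 0.012) [[414.94374496 182.71689272]]
(-0.06, 0.1825, 0.012) [[340.94809249 181.7344872 ]]
(0.031, 0.125, 0.038) [[398.66208583 222.0150803 ]]
(0, 0.1, 0.016) [[376.15585279 231.52191804]]
```

View pics/wrist1c.png

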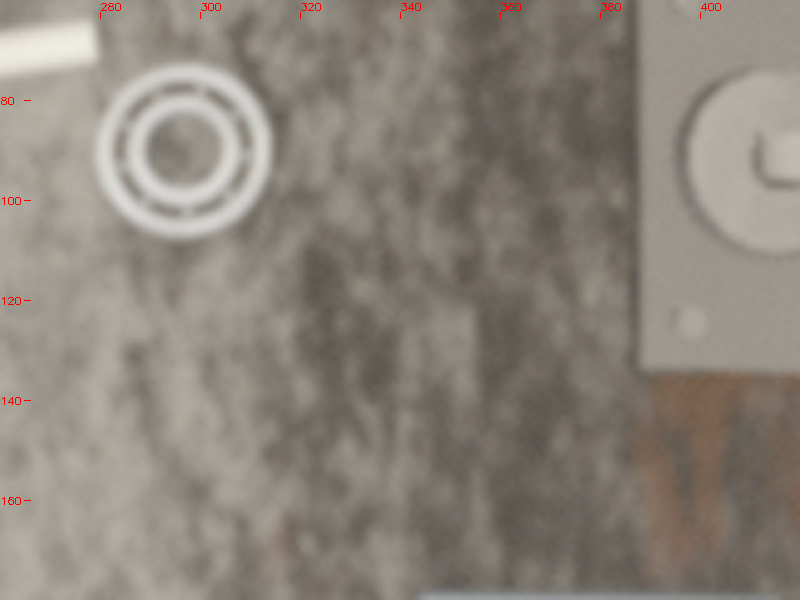

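View pics/wrist1d.png

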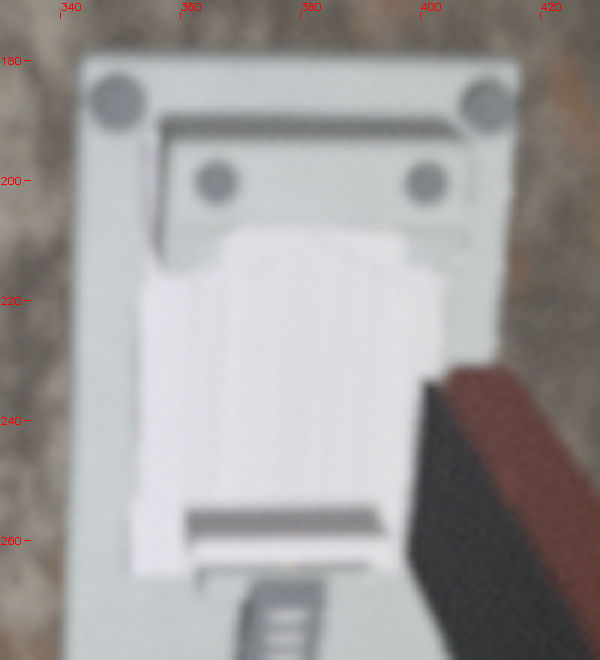

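```bash
python3 - <<'E'
from h import *
import pickle
p=pickle.load(open('w1.pkl','rb'))
f=lambda u,v,z:print((u,v,z),atz('wrist',u,v,z,p).round(4)[:2])
f(343.7,180.2,.012);f(415,180.8,.012);f(297,90,.015)
f(361,254.3,.016);f(392.5,254.3,.016);f(361.5,259.3,.039);f(394,258.5,.039)
f(357,189,.016);f(366,215,.038);f(402,215,.038);f(368,208.5,.016);f(397,208.5,.016)
f(342,280,.012)
f(331,170,.012)
print(cv2.imread('pics/wrist1.png').shape)
E
python3 - <<'E'
import sys;sys.path.insert(0,'.')
import os;os.chdir('.')
from h import *
im=cv2.imread('pics/wrist1.png')[175:270,338:422]
g=cv2.createCLAHE(4,(4,4)).apply(cv2.cvtColor(im,cv2.COLOR_BGR2GRAY))
g2=np.clip((cv2.cvtColor(im,cv2.COLOR_BGR2GRAY).astype(float)-170)*3,0,255).astype(np.uint8)
cv2.imwrite('pics/v.png',np.hstack([cv2.resize(k,None,fx=4.7,fy=6,interpolation=cv2.INTER_CUBIC) for k in (g,g2)]))
E
```

```text
(343.7, 180.2, 0.012) [0.5098 0.2218]
(415, 180.8, 0.012) [0.6253 0.2199]
(297, 90, 0.015) [0.441  0.3624]
(361, 254.3, 0.016) [0.5395 0.0943]
(392.5, 254.3, 0.016) [0.5942 0.0922]
(361.5, 259.3, 0.039) [0.5377 0.0968]
(394, 258.5, 0.039) [0.5918 0.0961]
(357, 189, 0.016) [0.5304 0.2083]
(366, 215, 0.038) [0.5427 0.1727]
(402, 215, 0.038) [0.5998 0.1714]
(368, 208.5, 0.016) [0.5487 0.1759]
(397, 208.5, 0.016) [0.5965 0.1749]
(342, 280, 0.012) [0.508  0.0417]
(331, 170, 0.012) [0.49   0.2383]
(400, 640, 3)
```

View pics/v.png

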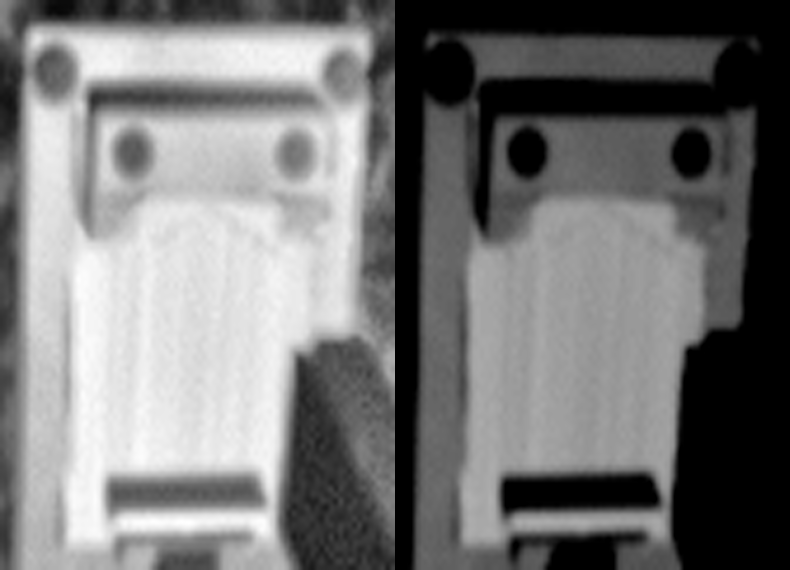

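Both cameras and the wrist agree on the bearing at ≈(0.4405, 0.3623) within 1–2 mm. The press axis near the V is x≈0.5655, and the seat is at y≈0.157. The opening is narrowed to 72 mm to keep clear of the marker.

>>> apply_moves --deltas '[[72,[-1.8,0,-0.6],0],[72,[-3.58,1,-1.3],0],[72,[-3.58,3,-1.3],0],[72,[-3.58,5,-1.3],0],[72,[-3.58,7,-1.3],0],[72,[-3.58,8.6,-1.3],0],[72,[-3.58,9.6,-1.3],0],[72,[-3.58,10.2,-1.3],0],[72,[-3.58,10.55,-1.3],0],[72,[-3.58,10.57,-1.3],0],[50,[-3.58,10.57,-1.3],0],[40,[-3.58,10.57,-1.3],0],[40,[-3.58,10.57,-1.3],0],[40,[-3.58,10.57,-1.3],0],[40,[-3.58,10.57,-1.3],0],[40,[-3.58,10.57,-1.3],0]]' --grip_force 20

```text
t: 4.7
tool_pos: [0.4413, 0.3602, 0.0053]
ee_rot: [0.496, -0.495, 0.505, -0.504]
contact_force: [-0.8, 0.3, 7.4]
grip_width: 0.0514
```

```bash
python3 - <<'E'
from h import *
o=manip.get_obs();print(o['t'],q(o['ee_rot']).as_matrix().round(4).tolist(),o['tool_pos'],o['contact_force'],o['grip_width'])
cv2.imwrite('pics/wrist2.png',manip.capture('wrist')[:,:,::-1])
E
```

```text
4.7 [[-0.0181, -0.0006, 0.9998], [-0.9998, 0.0013, -0.0181], [-0.0013, -1.0, -0.0006]] [0.44127907 0.36018398 0.00525401] [-0.83065338  0.26005873  7.3615749 ] 0.05141138488877419
```

View pics/wrist2.png

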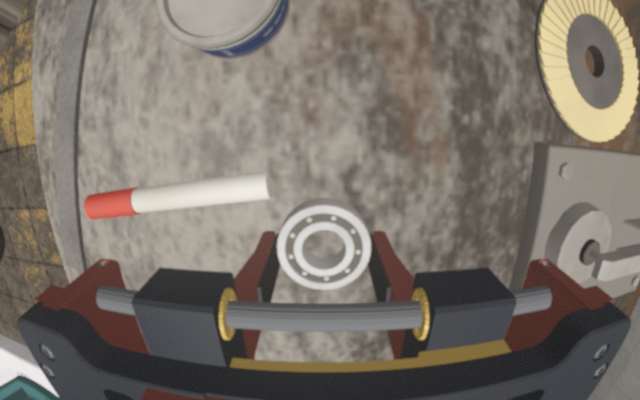

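Gripped at 51.4 mm. Lift, carry over the bed, and look before lowering.

>>> apply_moves --deltas '[[40,[0,-0.6,0],0],[40,[0,-2,0],0],[40,[0,-3.8,0],0],[40,[1,-5,0.6],0],[40,[2.6,-5,1.55],0],[40,[4.3,-5,2.6],0],[40,[5.9,-4.6,3.55],0],[40,[7.16,-3.8,4.29],0],[40,[7.16,-2.5,4.29],0],[40,[7.16,-1.8,4.29],0],[40,[7.16,-1.8,4.29],0],[40,[7.16,-1.8,4.29],0]]'

```text
t: 6.25
tool_pos: [0.5666, 0.1433, 0.0596]
ee_rot: [0.496, -0.495, 0.505, -0.504]
contact_force: [0.5, 0.6, -0.6]
grip_width: 0.0514
```

```bash
python3 - <<'E'
from h import *
import pickle
o=manip.get_obs();print(o['t'],q(o['ee_rot']).as_matrix().round(4).tolist(),o['tool_pos'],o['contact_force'],o['grip_width'])
p=manip.camera_params('wrist');pickle.dump(p,open('w3.pkl','wb'))
cv2.imwrite('pics/wrist3.png',manip.capture('wrist')[:,:,::-1])
cv2.imwrite('pics/scene3.png',manip.capture('scene')[:,:,::-1])
crop('pics/scene3.png','pics/scene3c.png',240,135,140,120,5)
t=o['tool_pos']
c=t+[0,.002,0];c[2]-=.005
print('bearing top centre px',proj('wrist',c+[0,0,.015],p),'seat px',proj('wrist',[.5655,.157,.016],p), proj('wrist',[[.5655-.031,.169,.038],[.5655+.031,.169,.038]],p),proj('wrist',[[.506,.219,.012],[.626,.216,.012]],p))
E
```

```text
6.25 [[-0.0178, 0.0004, 0.9998], [-0.9998, 0.0015, -0.0178], [-0.0015, -1.0, 0.0004]] [0.56661873 0.14326697 0.05962969] [ 0.54305529  0.61997035 -0.55689549] 0.05135743626411759
bearing top centre px [[321.87365357 253.34347016]] seat px [[320.30321938 203.51578523]] [[269.90684947 196.49034622]
 [369.51915728 194.85744486]] [[232.32723945 116.99353498]
 [407.03224103 118.01612585]]
```

View pics/wrist3.png

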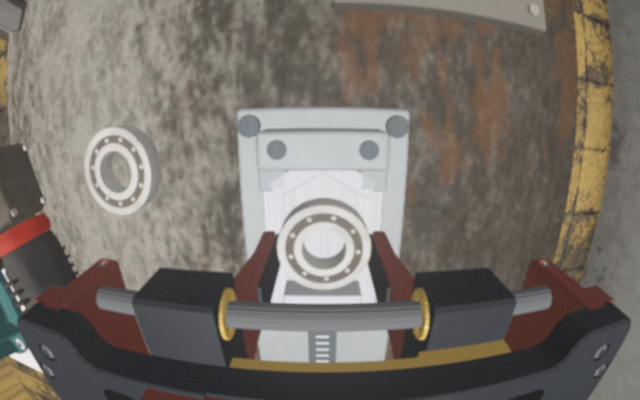

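View pics/scene3c.png

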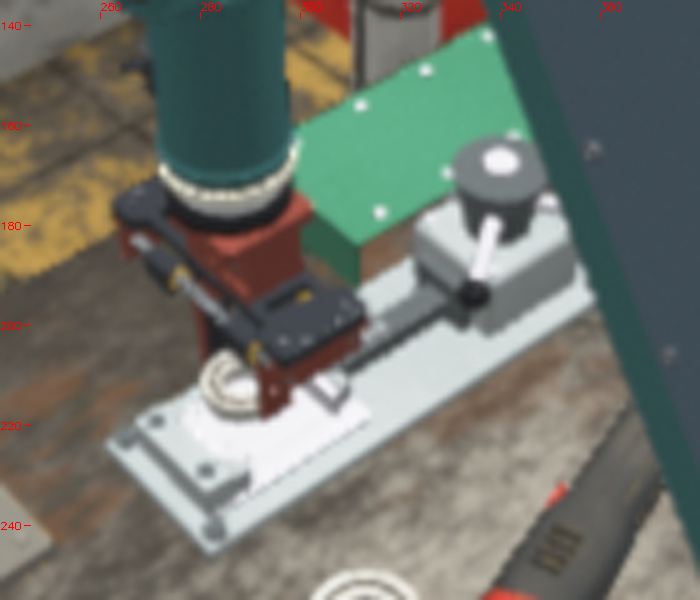

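The wrist view shows the bearing (324,246) centred over the bed, in front of the V (mouth ~row 190), with the jaw pad behind at row ~290. Lower it.

>>> apply_moves --deltas '[[40,[0,0.4,0],0],[40,[0,0.8,0],0],[40,[0,1.05,0],0],[40,[0,1.15,0],0],[40,[0,1.2,0],0],[40,[0,1.23,0],0],[40,[0,1.23,0],0]]'

```text
t: 7.22
tool_pos: [0.5673, 0.1435, 0.0235]
ee_rot: [-0.497, 0.495, -0.504, 0.505]
contact_force: [-0.1, 0.7, -1.0]
grip_width: 0.0517
```

>>> apply_moves --deltas '[[40,[0,0.04,0],0],[40,[0,0.06,0],0],[40,[0,0.06,0],0]]'

```text
t: 7.6
tool_pos: [0.5673, 0.1435, 0.0216]
ee_rot: [-0.496, 0.495, -0.504, 0.504]
contact_force: [-0.1, -0.4, -1.0]
grip_width: 0.0514
```

>>> apply_moves --deltas '[[40,[0,0.03,0],0],[40,[0,0.04,0],0],[40,[0,0.04,0],0]]'

```text
t: 7.98
tool_pos: [0.5674, 0.1435, 0.0213]
ee_rot: [-0.497, 0.495, -0.504, 0.505]
contact_force: [-1.4, -0.7, 6.4]
grip_width: 0.0515
```

Landed (6.4 N). Release and lift.

>>> apply_moves --deltas '[[56,[0,-0.02,0],0],[64,[0,-0.02,0],0],[66,[0,-0.04,0],0],[66,[0,-0.04,0],0],[66,[0,-0.3,0],0],[66,[0,-1,0],0],[66,[0,-2.5,0],0],[66,[0,-4,0],0],[66,[0,-4,0],0]]'

```text
t: 9.1
tool_pos: [0.5702, 0.1437, 0.1456]
ee_rot: [-0.499, 0.492, -0.502, 0.506]
contact_force: [-0.4, -0.9, -0.3]
grip_width: 0.0663
```

```bash
python3 - <<'E'
from h import *
import pickle
o=manip.get_obs();print(o['t'],q(o['ee_rot']).as_matrix().round(4).tolist(),o['tool_pos'],o['contact_force'],o['grip_width'])
p=manip.camera_params('wrist');pickle.dump(p,open('w4.pkl','wb'))
cv2.imwrite('pics/wrist4.png',manip.capture('wrist')[:,:,::-1])
crop('pics/wrist4.png','pics/wrist4c.png',220,100,200,200,3)
E
```

```text
9.1 [[-0.0175, 0.0106, 0.9998], [-0.9998, 0.0027, -0.0175], [-0.0029, -0.9999, 0.0105]] [0.57018173 0.14372575 0.14559515] [-0.42950393 -0.892837   -0.31108417] 0.06627451130098566
```

View pics/wrist4c.png

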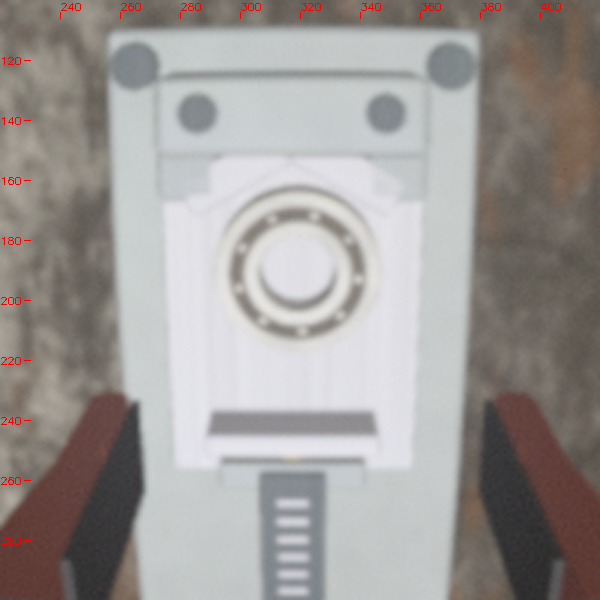

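The bearing lies flat, centred (318,188), short of the V and well clear of the jaw (row ~238). Now the wheel: close the fingers and move to a look-down pose.

>>> apply_moves --deltas '[[66,[0,-1.9,0],0],[30,[1.5,-1.9,-0.4],0],[0,[3.3,-1.9,-0.9],0],[0,[5,-1.9,-1.4],0],[0,[6.8,-1.9,-1.8],0],[0,[8.3,-1.9,-2.1],0],[0,[9.5,-1.9,-2.15],0],[0,[9.5,-1.9,-2.15],0],[0,[9.5,-1.9,-2.15],0]]'

```text
t: 10.28
tool_pos: [0.4978, -0.1396, 0.1982]
ee_rot: [-0.498, 0.493, -0.504, 0.505]
contact_force: [0.1, -0.5, 0.1]
grip_width: 0.0006
```

```bash
python3 - <<'E'
from h import *
import pickle
o=manip.get_obs();print(o['t'],q(o['ee_rot']).as_matrix().round(4).tolist(),o['tool_pos'],o['contact_force'],o['grip_width'],o['joint_pos'].round(2))
p=manip.camera_params('wrist');pickle.dump(p,open('w5.pkl','wb'))
cv2.imwrite('pics/wrist5.png',manip.capture('wrist')[:,:,::-1])
print(proj('wrist',[[.559,-.0745,.129],[.501,.001,.095],[.484,-.132,.095],[.568,.045,.12]],p))
E
```

```text
10.275 [[-0.0181, 0.0046, 0.9998], [-0.9998, 0.0037, -0.0181], [-0.0038, -1.0, 0.0046]] [ 0.49782168 -0.13963711  0.19824741] [ 0.08013298 -0.48410428  0.09969889] 0.0006163040427530168 [-0.41  0.26  1.72  0.01  1.15 -0.4 ]
[[401.22487957 127.18883846]
 [322.87506759  38.08693193]
 [306.33227467 190.43824352]
 [405.82295128 -15.81970116]]
```

View pics/wrist5.png

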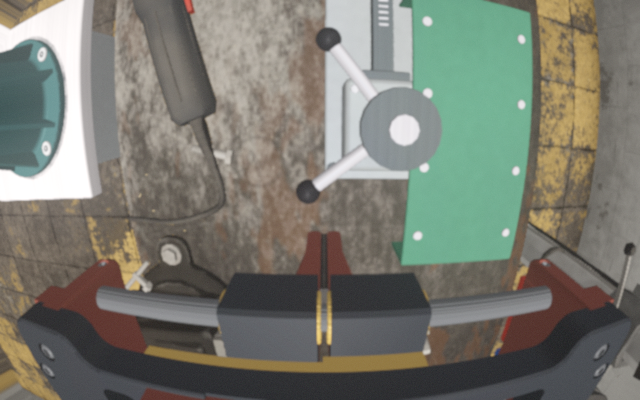

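```bash
python3 - <<'E'
from h import *
import pickle
p=pickle.load(open('w5.pkl','rb'))
a=atz('wrist',402,129,.129,p);b=atz('wrist',329,39,.095,p);c=atz('wrist',308,191,.095,p)
print(a,b,c,np.linalg.norm((b-a)[:2]),np.linalg.norm((c-a)[:2]))
for k in (b,c): print(np.degrees(np.arctan2(*(k-a)[[1,0]]))%360+1.2)
# from 90deg balls: centre
m=(b+c)/2;h=(c-b)/2;print(m[:2]+np.array([-h[1],h[0]]),np.linalg.norm(h))
E
```

```text
[ 0.55963693 -0.07587569  0.129     ] [5.06141057e-01 1.05266411e-04 9.50000000e-02] [ 0.48546616 -0.13254462  0.095     ] 0.09292424290884554 0.093341689937949
126.34820807745436
218.58102254081598
[ 0.56212855 -0.07655713] 0.06712570840384222
```

```bash
cat > plan.py <<'E'
from h import *
C=np.array([.560,-.0755])
def P(phi,r=.075,z=.083): a=np.radians(phi);return [C[0]+r*np.cos(a),C[1]+r*np.sin(a),z]
def rows(pts):
    o=manip.get_obs();M=q(o['ee_rot']).as_matrix()
    print('t',round(o['t'],2),'pos',o['tool_pos'].round(4),'F',o['contact_force'].round(1))
    print([ [0,(M.T@(np.array(x)-o['tool_pos'])/.03).round(2).tolist(),0] for x in pts])
E
python3 - <<'E'
from plan import *
rows([P(243,z=.198),P(243,z=.14),P(243,z=.10),P(243)])
E
```

```text
t 10.32 pos [ 0.498  -0.1393  0.1985] F [ 0.4 -0.2 -0.2]
[[0, [0.09, 0.02, 0.93], 0], [0, [0.09, 1.95, 0.92], 0], [0, [0.1, 3.29, 0.92], 0], [0, [0.1, 3.85, 0.91], 0]]
```

>>> apply_moves --deltas '[[0,[0.1,0,0.92],0],[0,[0.1,0.5,0.92],0],[0,[0.1,2,0.92],0],[0,[0.1,3.3,0.92],0],[0,[0.1,3.85,0.92],0],[0,[0.1,3.85,0.92],0]]'

```text
t: 11.08
tool_pos: [0.5247, -0.1414, 0.082]
ee_rot: [0.498, -0.494, 0.505, -0.503]
contact_force: [0.6, 0.1, 0.4]
grip_width: 0.0001
```

```bash
python3 - <<'E'
from plan import *
rows([P(a) for a in np.linspace(240,108,20)])
cv2.imwrite('pics/wrist6.png',manip.capture('wrist')[:,:,::-1])
E
```

```text
t 11.07 pos [ 0.5247 -0.1414  0.082 ] F [0.6 0.1 0.4]
[[0, [-0.03, -0.03, -0.07], 0], [0, [-0.19, -0.03, -0.33], 0], [0, [-0.39, -0.03, -0.56], 0], [0, [-0.61, -0.03, -0.77], 0], [0, [-0.85, -0.03, -0.95], 0], [0, [-1.11, -0.03, -1.1], 0], [0, [-1.39, -0.03, -1.22], 0], [0, [-1.68, -0.03, -1.3], 0], [0, [-1.98, -0.03, -1.35], 0], [0, [-2.29, -0.03, -1.36], 0], [0, [-2.59, -0.02, -1.33], 0], [0, [-2.88, -0.02, -1.27], 0], [0, [-3.17, -0.02, -1.17], 0], [0, [-3.44, -0.02, -1.04], 0], [0, [-3.7, -0.02, -0.87], 0], [0, [-3.93, -0.02, -0.68], 0], [0, [-4.14, -0.02, -0.46], 0], [0, [-4.32, -0.01, -0.22], 0], [0, [-4.47, -0.01, 0.05], 0], [0, [-4.58, -0.01, 0.33], 0]]
```

View pics/wrist6.png

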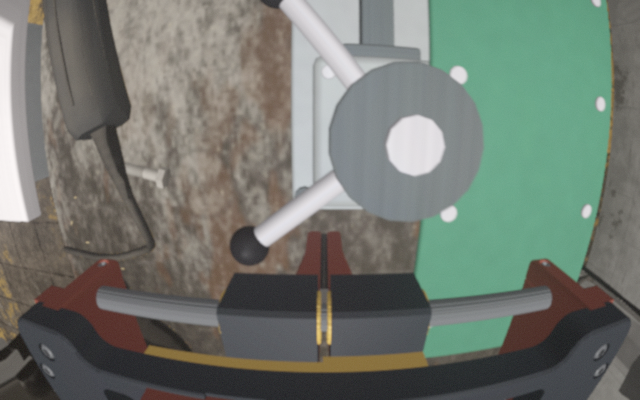

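The tips sit behind the lower-left spoke (image ~295,205), clear of the guard. First push: half a stroke.

>>> apply_moves --deltas '[[0,[-0.05,0,-0.07],0],[0,[-0.2,0,-0.33],0],[0,[-0.4,0,-0.56],0],[0,[-0.6,0,-0.77],0],[0,[-0.85,0,-0.95],0],[0,[-1.1,0,-1.1],0],[0,[-1.4,0,-1.22],0],[0,[-1.7,0,-1.3],0],[0,[-2,0,-1.35],0],[0,[-2.3,0,-1.36],0]]'

```text
t: 12.38
tool_pos: [0.488, -0.0736, 0.0844]
ee_rot: [-0.498, 0.494, -0.502, 0.506]
contact_force: [1.7, -6.3, -0.5]
grip_width: 0.0005
```

```bash
python3 - <<'E'
from plan import *
rows([P(a) for a in np.linspace(171,106,11)])
cv2.imwrite('pics/wrist7.png',manip.capture('wrist')[:,:,::-1])
E
```

```text
t 12.38 pos [ 0.488  -0.0736  0.0844] F [ 1.7 -6.3 -0.5]
[[0, [-0.33, 0.05, -0.08], 0], [0, [-0.6, 0.05, -0.02], 0], [0, [-0.87, 0.05, 0.07], 0], [0, [-1.13, 0.05, 0.18], 0], [0, [-1.38, 0.05, 0.33], 0], [0, [-1.6, 0.05, 0.5], 0], [0, [-1.81, 0.05, 0.7], 0], [0, [-1.99, 0.06, 0.91], 0], [0, [-2.14, 0.06, 1.15], 0], [0, [-2.27, 0.06, 1.4], 0], [0, [-2.37, 0.06, 1.67], 0]]
```

View pics/wrist7.png

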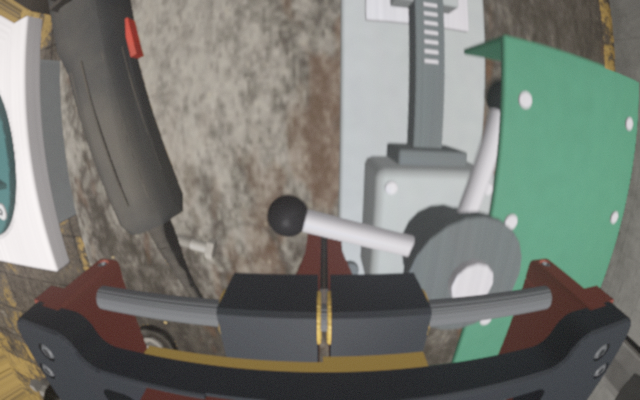

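The spoke is moving (ball now at 288,215) with about 6 N while running. Continue the stroke.

>>> apply_moves --deltas '[[0,[-0.33,0.05,-0.08],0],[0,[-0.6,0.05,-0.02],0],[0,[-0.87,0.05,0.07],0],[0,[-1.13,0.05,0.18],0],[0,[-1.38,0.05,0.33],0],[0,[-1.6,0.05,0.5],0],[0,[-1.8,0.05,0.7],0],[0,[-2,0.05,0.9],0],[0,[-2.15,0.05,1.15],0],[0,[-2.25,0.05,1.4],0],[0,[-2.35,0.05,1.6],0],[0,[-2.35,0.05,1.6],0]]'

```text
t: 13.92
tool_pos: [0.5354, -0.0028, 0.083]
ee_rot: [-0.498, 0.494, -0.503, 0.505]
contact_force: [-2.3, -4.0, -1.3]
grip_width: 0.0002
```

```bash
python3 - <<'E'
from plan import *
o=manip.get_obs();x=o['tool_pos'][:2]-C;print(np.hypot(*x),np.degrees(np.arctan2(x[1],x[0])))
rows([P(a) for a in (112,)])
cv2.imwrite('pics/wrist8.png',manip.capture('wrist')[:,:,::-1])
cv2.imwrite('pics/scene8.png',manip.capture('scene')[:,:,::-1])
crop('pics/scene8.png','pics/scene8c.png',240,135,140,120,5)
E
```

```text
0.07673961283705874 108.7159363450892
t 13.93 pos [ 0.5354 -0.0028  0.083 ] F [-2.3 -4.  -1.3]
[[0, [0.11, 0.0, -0.11], 0]]
```

View pics/wrist8.png

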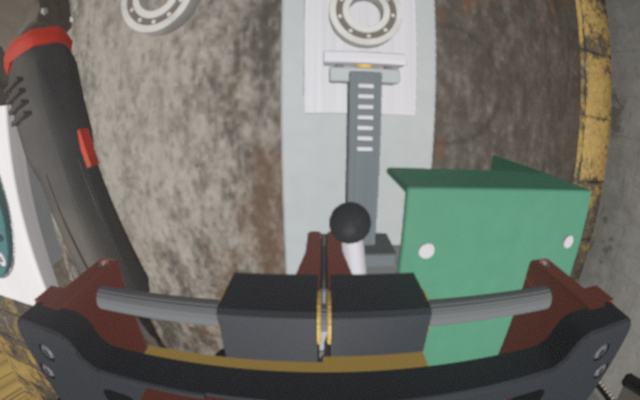

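View pics/scene8c.png

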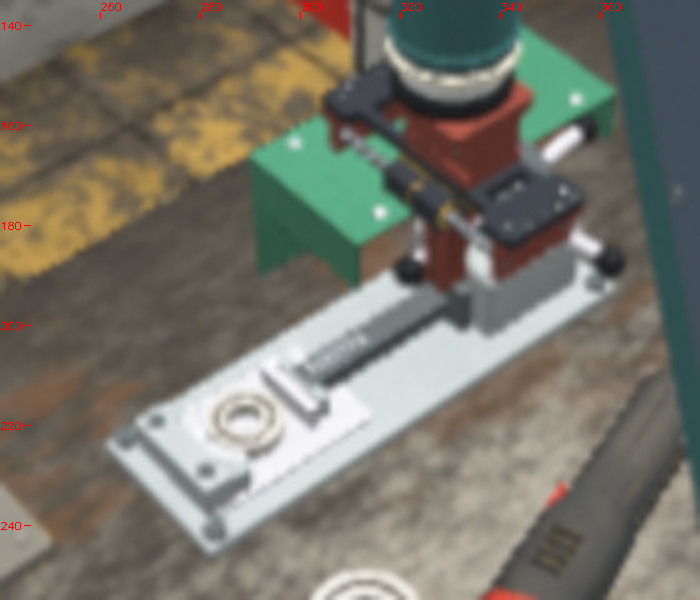

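θ is now about 2.2, and the jaw is visibly closer (the bearing is not yet touched). Retreat, lift and drop behind the next spoke (~185°).

```bash
python3 - <<'E'
from plan import *
rows([P(114),P(116,z=.11),P(118,z=.145)]+[P(a,.082,.145) for a in (138,165,190,212)]+[P(212,.076,.11),P(212,.075,.083)])
E
```

```text
t 14.03 pos [ 0.5354 -0.0028  0.0831] F [-3.1 -4.  -1.8]
[[0, [0.14, 0.0, -0.19], 0], [0, [0.18, -0.9, -0.27], 0], [0, [0.22, -2.07, -0.34], 0], [0, [0.61, -2.07, -1.19], 0], [0, [1.74, -2.08, -1.78], 0], [0, [2.92, -2.08, -1.81], 0], [0, [3.89, -2.08, -1.42], 0], [0, [3.79, -0.91, -1.26], 0], [0, [3.77, -0.01, -1.24], 0]]
```

>>> apply_moves --deltas '[[0,[0.15,0,-0.2],0],[0,[0.2,-0.9,-0.3],0],[0,[0.2,-2.1,-0.35],0],[0,[0.6,-2.1,-1.2],0],[0,[1.75,-2.1,-1.8],0],[0,[2.9,-2.1,-1.8],0],[0,[3.9,-2.1,-1.4],0],[0,[3.8,-2,-1.25],0],[0,[3.8,-0.9,-1.25],0],[0,[3.8,0,-1.25],0],[0,[3.8,0,-1.25],0]]'

```text
t: 15.4
tool_pos: [0.494, -0.1143, 0.081]
ee_rot: [0.498, -0.495, 0.504, -0.503]
contact_force: [-0.2, 0.0, 0.7]
grip_width: 0.0004
```

```bash
python3 - <<'E'
from plan import *
o=manip.get_obs();x=o['tool_pos'][:2]-C;print(np.hypot(*x),np.degrees(np.arctan2(x[1],x[0])))
rows([P(a) for a in np.linspace(206,146,11)])
cv2.imwrite('pics/wrist9.png',manip.capture('wrist')[:,:,::-1])
E
```

```text
0.0765379075266486 -149.5095836641701
t 15.4 pos [ 0.494  -0.1143  0.081 ] F [-0.2  0.   0.7]
[[0, [-0.2, -0.06, -0.05], 0], [0, [-0.44, -0.06, -0.16], 0], [0, [-0.69, -0.06, -0.24], 0], [0, [-0.94, -0.06, -0.29], 0], [0, [-1.2, -0.06, -0.32], 0], [0, [-1.46, -0.06, -0.32], 0], [0, [-1.72, -0.06, -0.29], 0], [0, [-1.98, -0.06, -0.24], 0], [0, [-2.23, -0.06, -0.15], 0], [0, [-2.47, -0.06, -0.05], 0], [0, [-2.69, -0.05, 0.08], 0]]
```

View pics/wrist9.png

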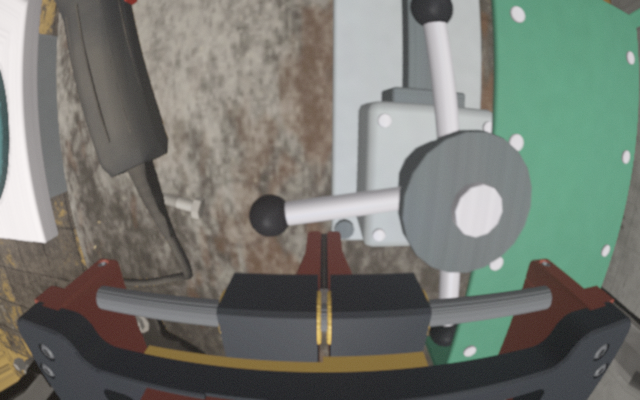

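Fingers are behind the front spoke (ball 268,215). Push to θ≈2.9, then slow down.

>>> apply_moves --deltas '[[0,[-0.2,-0.03,-0.05],0],[0,[-0.45,-0.05,-0.16],0],[0,[-0.7,-0.05,-0.24],0],[0,[-0.95,-0.05,-0.29],0],[0,[-1.2,-0.05,-0.32],0],[0,[-1.45,-0.05,-0.32],0],[0,[-1.7,-0.05,-0.29],0],[0,[-1.95,-0.05,-0.24],0],[0,[-2.15,-0.05,-0.18],0],[0,[-2.15,-0.05,-0.18],0]]'

```text
t: 16.7
tool_pos: [0.491, -0.0502, 0.0846]
ee_rot: [-0.498, 0.494, -0.503, 0.504]
contact_force: [-0.6, -2.2, 1.0]
grip_width: 0.0003
```

```bash
cat >> plan.py <<'E'
def st():
    o=manip.get_obs();x=o['tool_pos'][:2]-C;r=np.hypot(*x);a=np.arctan2(x[1],x[0])
    t=np.array([np.sin(a),-np.cos(a)]);F=o['contact_force'][:2]
    print('r',r.round(4),'phi',np.degrees(a).round(2)%360,'Ftan',(-F@t).round(2),'torque/80mm',(-F@t*r/.08).round(2),'Frad',(F@x/r).round(2))
E
python3 - <<'E'
from plan import *
st()
rows([P(a) for a in np.arange(154,126,-3)])
E
```

```text
r 0.0735 phi 159.84 Ftan 2.22 torque/80mm 2.04 Frad -0.22
t 16.7 pos [ 0.491  -0.0502  0.0846] F [-0.6 -2.2  1. ]
[[0, [-0.25, 0.05, 0.05], 0], [0, [-0.37, 0.05, 0.11], 0], [0, [-0.48, 0.05, 0.17], 0], [0, [-0.59, 0.05, 0.24], 0], [0, [-0.7, 0.06, 0.32], 0], [0, [-0.8, 0.06, 0.4], 0], [0, [-0.9, 0.06, 0.49], 0], [0, [-0.99, 0.06, 0.58], 0], [0, [-1.08, 0.06, 0.68], 0], [0, [-1.16, 0.06, 0.78], 0]]
```

>>> apply_moves --deltas '[[0,[-0.12,0.03,0.02],0],[0,[-0.25,0.05,0.05],0],[0,[-0.37,0.05,0.11],0],[0,[-0.48,0.05,0.17],0],[0,[-0.59,0.05,0.24],0],[0,[-0.7,0.06,0.32],0]]'

```text
t: 17.45
tool_pos: [0.5001, -0.0297, 0.0829]
ee_rot: [-0.498, 0.495, -0.503, 0.504]
contact_force: [-2.3, -4.5, 1.4]
grip_width: 0.0004
```

```bash
python3 - <<'E'
from plan import *
st()
rows([P(a) for a in np.arange(140,112,-3)])
cv2.imwrite('pics/wrist10.png',manip.capture('wrist')[:,:,::-1])
E
```

```text
r 0.0754 phi 142.58 Ftan 4.95 torque/80mm 4.66 Frad -0.9
t 17.45 pos [ 0.5001 -0.0297  0.0829] F [-2.3 -4.5  1.4]
[[0, [-0.08, -0.0, 0.08], 0], [0, [-0.18, -0.0, 0.17], 0], [0, [-0.27, -0.0, 0.26], 0], [0, [-0.36, 0.0, 0.35], 0], [0, [-0.45, 0.0, 0.45], 0], [0, [-0.53, 0.0, 0.55], 0], [0, [-0.6, 0.0, 0.66], 0], [0, [-0.67, 0.0, 0.77], 0], [0, [-0.73, 0.0, 0.89], 0], [0, [-0.79, 0.0, 1.01], 0]]
```

View pics/wrist10.png

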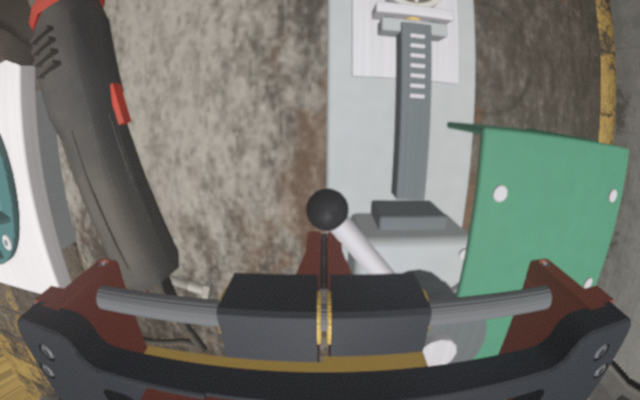

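Still running free (4.7 N) at θ≈3.1. Small steps with force checks from here.

>>> apply_moves --deltas '[[0,[-0.08,0,0.08],0],[0,[-0.15,0,0.14],0],[0,[-0.21,0,0.2],0],[0,[-0.27,0,0.26],0]]'

```text
t: 18.0
tool_pos: [0.507, -0.0215, 0.0828]
ee_rot: [-0.497, 0.496, -0.503, 0.504]
contact_force: [-1.7, -4.6, 1.1]
grip_width: 0.0002
```

```bash
python3 - <<'E'
from plan import *
st()
rows([P(a) for a in np.arange(134,108,-2)])
E
```

```text
r 0.0757 phi 134.49 Ftan 4.38 torque/80mm 4.15 Frad -2.08
t 18.0 pos [ 0.507  -0.0215  0.0828] F [-1.7 -4.6  1.1]
[[0, [0.0, -0.01, 0.03], 0], [0, [-0.06, -0.01, 0.09], 0], [0, [-0.12, -0.0, 0.16], 0], [0, [-0.17, -0.0, 0.23], 0], [0, [-0.23, -0.0, 0.29], 0], [0, [-0.28, -0.0, 0.37], 0], [0, [-0.33, -0.0, 0.44], 0], [0, [-0.37, -0.0, 0.51], 0], [0, [-0.42, -0.0, 0.59], 0], [0, [-0.46, -0.0, 0.66], 0], [0, [-0.5, -0.0, 0.74], 0], [0, [-0.53, -0.0, 0.82], 0], [0, [-0.56, -0.0, 0.9], 0]]
```

>>> apply_moves --deltas '[[0,[-0.05,0,0.06],0],[0,[-0.12,0,0.14],0],[0,[-0.17,0,0.21],0],[0,[-0.23,0,0.28],0]]'

```text
t: 18.5
tool_pos: [0.5138, -0.0149, 0.0827]
ee_rot: [0.497, -0.496, 0.504, -0.503]
contact_force: [-2.6, -5.2, 1.2]
grip_width: 0.0005
```

```bash
python3 - <<'E'
from plan import *
st()
rows([P(a) for a in np.arange(126,106,-2)])
E
```

```text
r 0.0762 phi 127.28 Ftan 5.21 torque/80mm 4.96 Frad -2.55
t 18.5 pos [ 0.5138 -0.0149  0.0827] F [-2.6 -5.2  1.2]
[[0, [-0.0, -0.01, 0.07], 0], [0, [-0.05, -0.01, 0.14], 0], [0, [-0.1, -0.01, 0.21], 0], [0, [-0.15, -0.01, 0.29], 0], [0, [-0.19, -0.01, 0.36], 0], [0, [-0.23, -0.01, 0.44], 0], [0, [-0.27, -0.01, 0.52], 0], [0, [-0.31, -0.01, 0.6], 0], [0, [-0.34, -0.01, 0.68], 0], [0, [-0.37, -0.01, 0.76], 0]]
```

>>> apply_moves --deltas '[[0,[-0.03,0,0.1],0],[0,[-0.07,0,0.17],0],[0,[-0.12,0,0.25],0],[0,[-0.17,0,0.32],0]]'

```text
t: 19.0
tool_pos: [0.5204, -0.0106, 0.0823]
ee_rot: [0.495, -0.498, 0.505, -0.502]
contact_force: [-6.8, -7.4, 4.3]
grip_width: 0.0006
```

```bash
cat >> plan.py <<'E'
def tq(dx=.013,dy=.010):
    o=manip.get_obs();x=o['tool_pos'][:2]-C+[dx,dy];F=o['contact_force']
    print('contact r',np.hypot(*x).round(4),'torque N@80',((x[0]*F[1]-x[1]*F[0])/.08).round(2))
E
python3 - <<'E'
from plan import *
st();tq()
rows([P(a) for a in np.arange(118,104,-2)])
E
```

```text
r 0.0761 phi 121.39 Ftan 9.68 torque/80mm 9.21 Frad -2.79
contact r 0.0795 torque N@80 8.85
t 19.0 pos [ 0.5204 -0.0106  0.0823] F [-6.8 -7.4  4.3]
[[0, [-0.04, -0.02, 0.15], 0], [0, [-0.09, -0.02, 0.22], 0], [0, [-0.12, -0.03, 0.3], 0], [0, [-0.16, -0.03, 0.38], 0], [0, [-0.19, -0.03, 0.46], 0], [0, [-0.22, -0.03, 0.55], 0], [0, [-0.25, -0.03, 0.63], 0]]
```

Stiffness begins (≈9 N). To finish with a clean force reading, switch to the next spoke (~197°), where the push is square to the fingers.

```bash
python3 - <<'E'
from plan import *
rows([P(128),P(128,z=.11),P(128,z=.145)]+[P(a,.082,.145) for a in (148,172,196,222)]+[P(222,.075,.11),P(222,.075,.083)])
E
```

```text
t 19.0 pos [ 0.5204 -0.0106  0.0823] F [-6.8 -7.4  4.3]
[[0, [0.2, -0.02, -0.22], 0], [0, [0.2, -0.92, -0.22], 0], [0, [0.2, -2.09, -0.23], 0], [0, [0.73, -2.08, -1.0], 0], [0, [1.8, -2.08, -1.38], 0], [0, [2.94, -2.08, -1.28], 0], [0, [4.0, -2.08, -0.67], 0], [0, [3.84, -0.92, -0.49], 0], [0, [3.84, -0.02, -0.49], 0]]
```

>>> apply_moves --deltas '[[0,[0.2,0,-0.2],0],[0,[0.2,-0.9,-0.22],0],[0,[0.2,-2.1,-0.23],0],[0,[0.7,-2.1,-1],0],[0,[1.8,-2.1,-1.4],0],[0,[2.9,-2.1,-1.3],0],[0,[4,-2.1,-0.7],0],[0,[3.9,-2,-0.5],0],[0,[3.9,-0.9,-0.5],0],[0,[3.9,0,-0.5],0],[0,[3.9,0,-0.5],0]]'

```text
t: 20.38
tool_pos: [0.5014, -0.1255, 0.0807]
ee_rot: [0.495, -0.499, 0.507, -0.5]
contact_force: [1.1, 0.2, 0.9]
grip_width: 0.0009
```

```bash
python3 - <<'E'
from plan import *
st()
rows([P(a) for a in (220,218,216,214,212,210,208,206,204)])
cv2.imwrite('pics/wrist11.png',manip.capture('wrist')[:,:,::-1])
cv2.imwrite('pics/scene11.png',manip.capture('scene')[:,:,::-1])
crop('pics/scene11.png','pics/scene11c.png',240,135,140,120,5)
E
```

```text
r 0.077 phi 220.45 Ftan 0.54 torque/80mm 0.52 Frad -0.95
t 20.38 pos [ 0.5014 -0.1255  0.0807] F [1.1 0.2 0.9]
[[0, [-0.06, -0.08, 0.04], 0], [0, [-0.13, -0.08, -0.02], 0], [0, [-0.2, -0.08, -0.07], 0], [0, [-0.27, -0.08, -0.12], 0], [0, [-0.34, -0.08, -0.17], 0], [0, [-0.41, -0.07, -0.22], 0], [0, [-0.49, -0.07, -0.26], 0], [0, [-0.57, -0.07, -0.3], 0], [0, [-0.64, -0.07, -0.34], 0]]
```

View pics/wrist11.png

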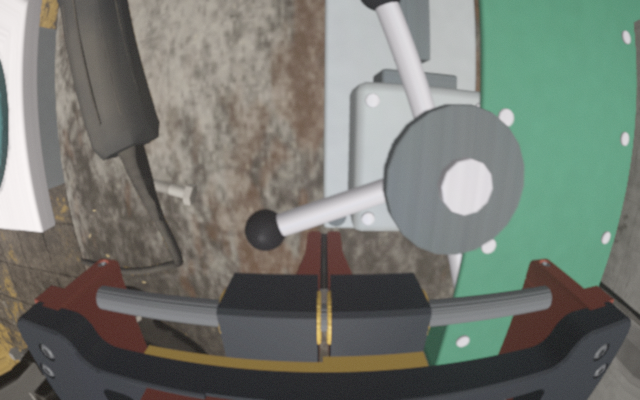

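View pics/scene11c.png

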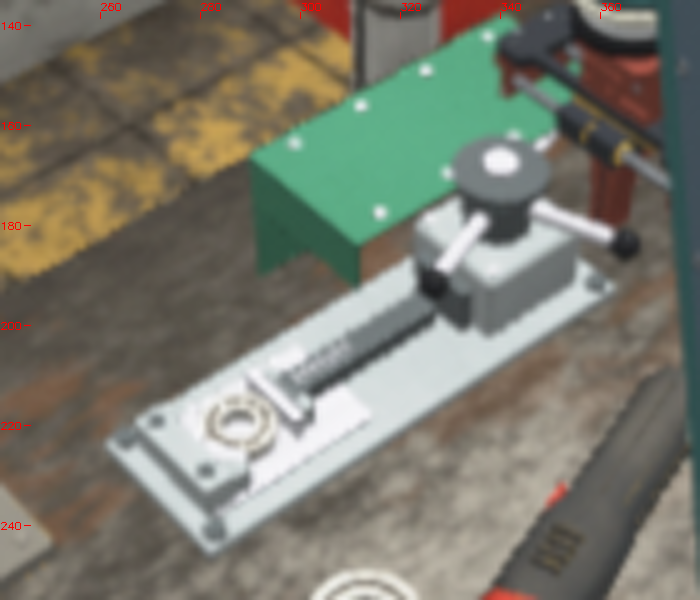

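>>> apply_moves --deltas '[[0,[-0.13,-0.05,0],0],[0,[-0.2,-0.07,-0.07],0],[0,[-0.27,-0.07,-0.12],0],[0,[-0.27,-0.07,-0.12],0]]'

```text
t: 20.98
tool_pos: [0.5, -0.1182, 0.0851]
ee_rot: [0.495, -0.498, 0.505, -0.501]
contact_force: [0.4, -0.4, 0.4]
grip_width: 0.0007
```

```bash
python3 - <<'E'
from plan import *
st();tq(0,.01)
rows([P(a) for a in (214,213,212,211,210,209,208,207,206,205,204,203,202)])
E
```

```text
r 0.0737 phi 215.47 Ftan 0.58 torque/80mm 0.54 Frad -0.05
contact r 0.0683 torque N@80 0.49
t 20.98 pos [ 0.5    -0.1182  0.0851] F [ 0.4 -0.4  0.4]
[[0, [-0.03, 0.07, -0.07], 0], [0, [-0.06, 0.07, -0.1], 0], [0, [-0.1, 0.07, -0.12], 0], [0, [-0.14, 0.07, -0.14], 0], [0, [-0.17, 0.07, -0.17], 0], [0, [-0.21, 0.07, -0.19], 0], [0, [-0.25, 0.07, -0.21], 0], [0, [-0.29, 0.07, -0.23], 0], [0, [-0.33, 0.07, -0.25], 0], [0, [-0.36, 0.07, -0.27], 0], [0, [-0.4, 0.07, -0.29], 0], [0, [-0.44, 0.07, -0.31], 0], [0, [-0.48, 0.07, -0.32], 0]]
```

>>> apply_moves --deltas '[[0,[-0.06,0.05,-0.1],0],[0,[-0.1,0.07,-0.12],0],[0,[-0.14,0.07,-0.14],0],[0,[-0.17,0.07,-0.17],0],[0,[-0.17,0.07,-0.17],0]]'

```text
t: 21.6
tool_pos: [0.4985, -0.1163, 0.0844]
ee_rot: [-0.496, 0.498, -0.502, 0.504]
contact_force: [2.4, -9.0, 4.1]
grip_width: 0.0003
```

```bash
python3 - <<'E'
from plan import *
st();tq(0,.01)
rows([P(a) for a in (211,210,209,208,207,206,205,204,203,202)])
E
```

```text
r 0.0738 phi 213.55 Ftan 8.85 torque/80mm 8.16 Frad 3.02
contact r 0.0687 torque N@80 7.86
t 21.6 pos [ 0.4985 -0.1163  0.0844] F [ 2.4 -9.   4.1]
[[0, [-0.07, 0.05, -0.09], 0], [0, [-0.11, 0.05, -0.12], 0], [0, [-0.15, 0.05, -0.14], 0], [0, [-0.18, 0.05, -0.16], 0], [0, [-0.22, 0.05, -0.18], 0], [0, [-0.26, 0.05, -0.2], 0], [0, [-0.3, 0.05, -0.22], 0], [0, [-0.34, 0.05, -0.24], 0], [0, [-0.38, 0.05, -0.26], 0], [0, [-0.42, 0.04, -0.27], 0]]
```

Confirmed stiff on a second spoke (~8–9 N). A bit more, toward 11–13 N, in 1° steps.

>>> apply_moves --deltas '[[0,[-0.07,0.02,-0.07],0],[0,[-0.1,0.02,-0.09],0],[0,[-0.1,0.02,-0.09],0]]'

```text
t: 21.98
tool_pos: [0.4986, -0.1162, 0.0847]
ee_rot: [-0.496, 0.498, -0.499, 0.507]
contact_force: [1.9, -9.4, 0.9]
grip_width: 0.0007
```

```bash
python3 - <<'E'
from plan import *
st();tq(0,.01);tq(-.013,.01)
rows([P(a) for a in (211,210,209,208,207,206,205,204,203,202)])
E
```

```text
r 0.0737 phi 213.5 Ftan 8.92 torque/80mm 8.21 Frad 3.59
contact r 0.0687 torque N@80 7.97
contact r 0.0805 torque N@80 9.5
t 21.98 pos [ 0.4986 -0.1162  0.0847] F [ 1.9 -9.4  0.9]
[[0, [-0.07, 0.06, -0.1], 0], [0, [-0.1, 0.06, -0.12], 0], [0, [-0.14, 0.06, -0.14], 0], [0, [-0.18, 0.05, -0.16], 0], [0, [-0.22, 0.05, -0.18], 0], [0, [-0.26, 0.05, -0.2], 0], [0, [-0.3, 0.05, -0.22], 0], [0, [-0.34, 0.05, -0.24], 0], [0, [-0.38, 0.05, -0.26], 0], [0, [-0.42, 0.05, -0.28], 0]]
```

>>> apply_moves --deltas '[[0,[-0.1,0.02,-0.06],0],[0,[-0.15,0.02,-0.08],0],[0,[-0.18,0.02,-0.1],0],[0,[-0.18,0.02,-0.1],0]]'

```text
t: 22.48
tool_pos: [0.498, -0.1142, 0.0849]
ee_rot: [-0.496, 0.499, -0.496, 0.509]
contact_force: [2.4, -12.2, -0.0]
grip_width: 0.0001
```

```bash
python3 - <<'E'
from plan import *
st();tq(0,.01);tq(-.013,.01)
E
```

```text
r 0.0731 phi 211.96 Ftan 11.63 torque/80mm 10.63 Frad 4.42
contact r 0.0683 torque N@80 10.33
contact r 0.0803 torque N@80 12.31
```

Torque is now ≈11–12 N at 80 mm: snug. Back off, lift clear and inspect.

>>> apply_moves --deltas '[[0,[0.25,0,0],0],[0,[0.5,0,0],0],[0,[0.5,-1,0],0],[0,[0.5,-2.6,0],0],[0,[0.5,-4,0],0],[0,[-1,-4.3,0],0],[0,[-3,-4.3,0],0],[0,[-5,-4.3,0.2],0],[0,[-6.8,-4,0.6],0],[0,[-8,-4,1],0],[0,[-8,-4,1],0]]'

```text
t: 23.85
tool_pos: [0.529, 0.1296, 0.2008]
ee_rot: [-0.497, 0.5, -0.495, 0.508]
contact_force: [-0.9, -0.8, 0.2]
grip_width: 0.0005
```

```bash
python3 - <<'E'
from plan import *
import pickle
o=manip.get_obs();print(o['t'],o['tool_pos'],o['contact_force'])
p=manip.camera_params('wrist');pickle.dump(p,open('w12.pkl','wb'))
cv2.imwrite('pics/wrist12.png',manip.capture('wrist')[:,:,::-1])
cv2.imwrite('pics/scene12.png',manip.capture('scene')[:,:,::-1])
crop('pics/wrist12.png','pics/wrist12c.png',260,90,200,180,4)
E
```

```text
23.85 [0.5290364  0.12960897 0.2007942 ] [-0.93792341 -0.75517057  0.20049634]
```

View pics/wrist12.png

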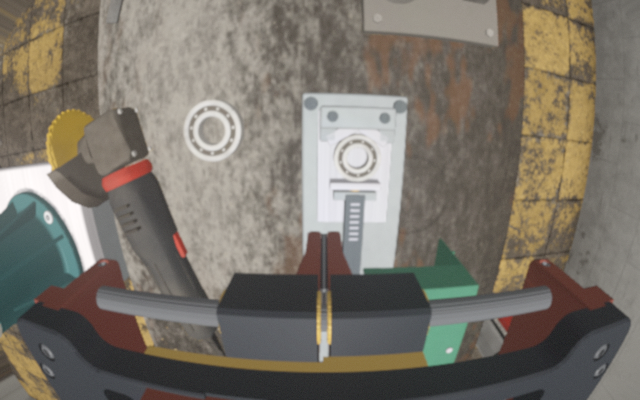

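View pics/wrist12c.png

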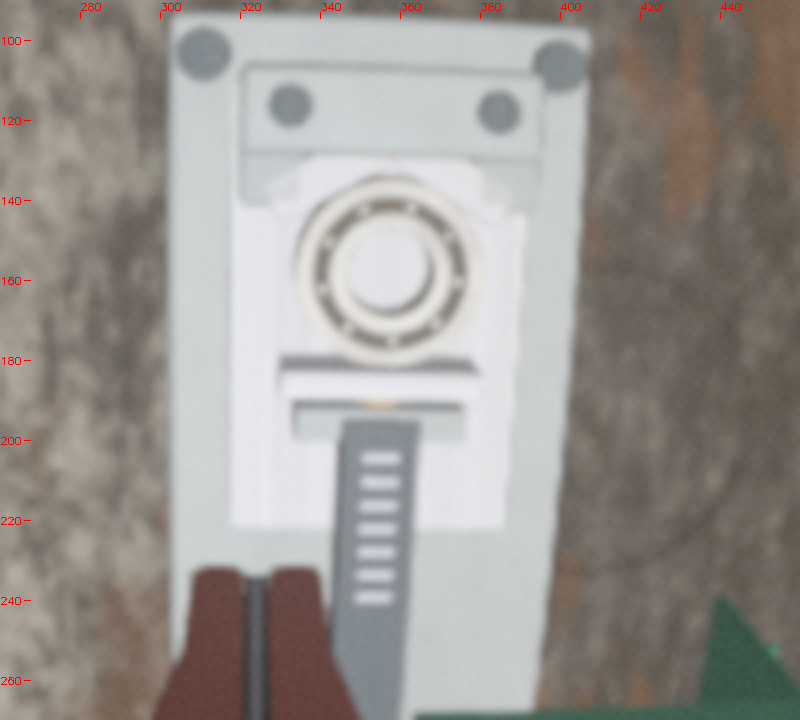

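View pics/scene12.png

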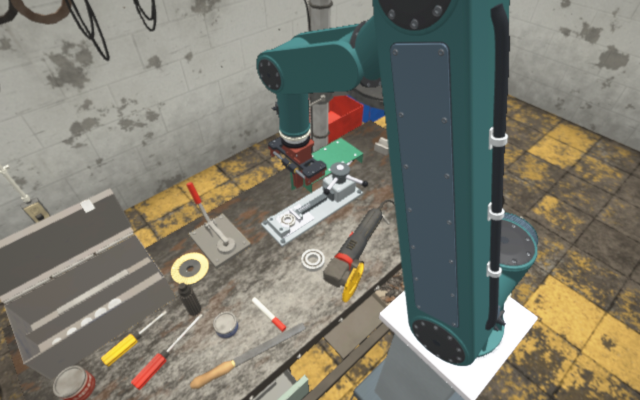

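Bearing and pad look in contact. I'll check numerically that the bearing is really home in the V, relative to the visible base and anvil features.

```bash
python3 - <<'E'
from h import *
import pickle
p=pickle.load(open('w12.pkl','rb'))
f=lambda n,u,v,z:print(n,atz('wrist',u,v,z,p).round(4)[:2])
f('bearing',356,157,.031)
f('base L',303,94,.012);f('base R',407,97.5,.012)
f('anvil back L',320.5,106,.038);f('anvil back R',395,109,.038)
f('anvil front L',320.5,141,.038);f('anvil front R',392,143,.038)
f('flat',338,129,.038);f('flat z16',338,129,.016);f('front z16',320.5,141,.016)
f('pad top L',331,183,.039);f('pad bot',331,179.5,.016)
im=cv2.imread('pics/wrist12.png')[100:190,310:402]
g=cv2.cvtColor(im,cv2.COLOR_BGR2GRAY).astype(float)
g2=np.clip((g-150)*2.6,0,255).astype(np.uint8)
cv2.imwrite('pics/v12.png',cv2.resize(g2,None,fx=6.5,fy=6.5,interpolation=cv2.INTER_CUBIC))
E
```

```text
bearing [0.5668 0.1535]
base L [0.5093 0.2223]
base R [0.627  0.2204]
anvil back L [0.5287 0.2086]
anvil back R [0.6068 0.2068]
anvil front L [0.5284 0.1719]
anvil front R [0.6046 0.1703]
flat [0.5467 0.1845]
flat z16 [0.5479 0.1827]
front z16 [0.5284 0.1693]
pad top L [0.5394 0.1266]
pad bot [0.5401 0.1247]
```

View pics/v12.png

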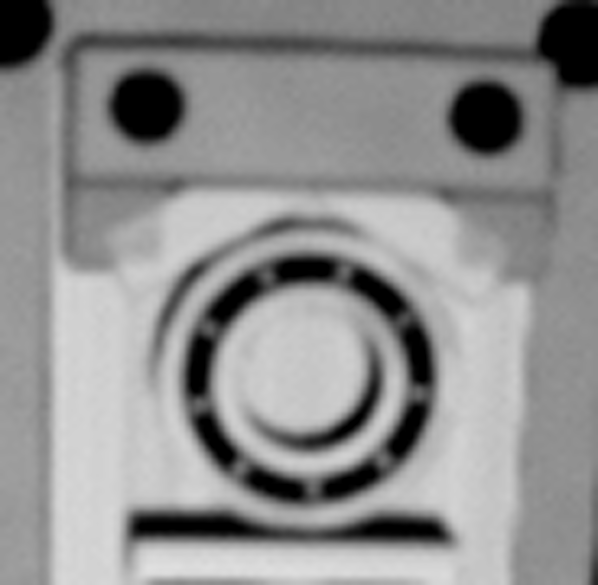

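```bash
python3 - <<'E'
from workcell import manip
print(manip.finish_job(), manip.get_obs()['contact_force'])
E
```

```text
the job is handed in; nothing more can be done
the job is handed in; nothing more can be done
```

The small bearing is clamped in the V anvil and the job is handed in, at about 24 s of the 72 s allowed. I laid it flat on the bed and let go. I then wound the wheel clockwise with three spokes to a reading of about 3.55 rad, and lifted the fingers clear.

- **Tightness:** the wheel ran free at about 4–5 N, then stiffened to about 9 N. I confirmed the stiffness on the next spoke, at about 8–9.5 N. I stopped at 10.3–12.3 N at 80 mm from the axis, depending on where the finger met the spoke; my best estimate is about 11.7 N. That sits at or just under the 11–13 N snug range and above the 8 N minimum.
- **Seating:** the last wrist picture shows the bearing flat, centred in the V and in contact with the jaw pad. Its centre measured about 14 mm before the V's mouth, where 12 mm is expected. The jaw had moved about 31 mm, which matches the wheel reading.
- **Disagreements:** the wrist camera and the two fixed cameras differed by 2–5 mm on the press, so I judged the final position by measurements within one picture.
- **Surroundings:** the large bearing, tin, marker and shaft look unmoved in the last pictures, by eye only. I never picked out the V block, and the last pictures no longer show the bolt.

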